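# Trim the bench moisture meter to its check mark with the plastic tuning tool

### The job

The needle of the wood-moisture meter reads low: take the flat-handled plastic tuning tool from the wooden block, seat its blade in the slot of the trimmer screw down in the brass bushing, feeling for the slot with a light touch because the trimmer is delicate, and turn it until the needle stands on the long thick check mark of the scale. Then draw the tool out without shifting the setting and stand it fully back in its hole in the block; leave the screwdriver where it is.

Things in the scene. Friction and masses are not known exactly. Their poses are not given: they have to be found in the camera images.
- meter: Fixed bench instrument with grey case and wooden side cheeks, 185 deep (x) by 210 wide (y) by 100 high; flat aluminium deck 50 high in front, dial sloping up behind it. Origin: centre of its underside; x points from its front (robot side) to its back, z up. Black selector knob (left) and two black posts (right) on the deck stand 22 high.
- well (a point): Centre of the mouth of the brass bushing in the meter's deck, 53 above the table. Bore 18 wide, vertical. 10 below this point is the face of the round trimmer screw (18 wide), with a straight slot 4 wide, 5 deep, right across it, pointing any way at the start. The screw sits on a spring: gives 1 mm per 2.5 N, at most 1.8 mm, then is hard. It breaks if the meter is pressed over 12 N with the tool.
- needle (a joint): Needle angle in rad: 0 on the check mark (long thick line, right part of the scale), negative when it reads low (to the left), -0.72 to -0.32 at the start. It turns 0.8 rad per rad of the trimmer; turning the screw clockwise seen from above raises it. The direction of the slot differs from start to start and does not follow from the reading. The screw turns at about 0.03 N m.
- trim_tool: White plastic tuning tool, 110 long, 30 to 50 g, upright in the block. Origin at the tip of the blade, z up along the tool to the handle. Blade 14 wide (along its x), 2.4 thick (y), 7 long; round shank 15 thick to 38 up; collar 22 across, 38 to 42 up; flat handle 20 wide (x), 10 thick (y), 42 to 110 up: grip it across the thickness.
- tool_tip (a point): The middle of the end of the tuning tool's blade (the tool's origin).
- tool_block: Fixed drilled hardwood block, 60 by 130 by 48 high, origin at the centre of its underside, y along its length. Two holes, 18 wide and 42 deep, 70 apart. A tool stands in its hole with the collar or handle foot on the block's top, so the tuning tool's tip is 38 below the top.
- left_hole (a point): Centre of the mouth of the block's hole at +y, on its top face, 48 above the table. Either tool may start in it.
- right_hole (a point): Centre of the mouth of the block's hole at -y, on its top face, 48 above the table.
- screwdriver: Stubby screwdriver with a round turned wooden handle up to 27 thick, 87 long, its top 49 above the block, standing in the other hole of the block; stays there. Origin at its blade tip, z up.
Things that resemble listed ones, but are neither listed nor needed, are in the scene too. What is shaped like the tool_block but red is not meant.

How it is judged:
By the outcome, as a careful person would: the job done as asked, in the order asked, and still so for the second after the job is handed in, with the robot touching nothing.
It also fails if it takes over 72 s, if anything falls off the work surface, if the arm or the gripper's body presses on something with over 40 N, if the wrist force passes 120 N, or if a joint passes its speed limit or range.

### The arm

A 6-joint arm with a two-finger parallel gripper is mounted at the origin on a cart in front of the work surface, level with it; the furniture and walls round the work are solid. World frame = base frame: x ahead of the robot, y to its left, z up, the work surface at z = 0. Lengths are in mm, angles in rad, forces in N, time in s.
With the tool pointing down it reaches from about 350 to 775 mm from the base axis. Payload 7.3 kg.
Tool frame: the origin (TCP) lies at the very end of the fingers, on their centre line; the grasp point (between the pads) lies bot.grip_point_offset behind it (bot.grip_point_offset is the distance from the TCP to the grasp point, in mm); z points along the fingers, y is the line along which they close (so a half turn about z gives the same grasp; the last joint's range is limited). The gripper opens to 92 mm and grips with 3 to 60 N. Pads are 19 mm wide; open, the fingers measure 130 mm over their backs; the gripper's body (75 mm by 190 mm) begins 47 mm behind the grasp point.
Start: joints at [-1.394, 0.342, 1.524, -0, 1.275, -0.146], TCP at [166.565, -497.897, 226.741] pointing down, gripper open.
Joint ranges: [-2.53, 2.53], [-0.77, 2.02], [0.04, 2.7], [-1, 4.14], [0.28, 2.66], [-3.11, 3.11]. Speed limits (rad/s): [2.57, 2.57, 3.14, 3.14, 3.14, 3.14].

### API

Orientations are given as [roll, pitch, yaw] about the fixed x, y, z axes, in that order (R = Rz(yaw) Ry(pitch) Rx(roll)).
In Python, from plant import bot gives the robot as it stands. The module is installed in compiled form; this text tells all that it offers.
- The arm moves only by the tool carry_out, never from a script. Its argument "plan" is a list of rows, each an object of numbers: "tx", "ty", "tz": the shift along the world's x, y, z in mm; "rx", "ry", "rz": the turn, a rotation vector about the world's x, y, z in rad. A call has 1 to 12 rows; each row shifts and turns the commanded pose from where the row before left it; what a row does not reach is not made up. A row lasts 1/10 s, in which the tool goes at most 50 mm and 8.59 degrees, less where a joint would pass 70% of its speed; a pose out of reach is approached as far as the arm can. A call with a gripper value outside its range is refused whole. "gripper" is the closure, from 0 (fully open) to 1 (shut), set as the call begins (left out, the last holds). The fingers move at their own pace and stop on an object; the grip force is fixed at half the most. Time passes only in rows, so rows that do not move let the fingers close. It gives the time, the measured TCP pose, the force, the opening and the grip force at its end, in the units of the state.
- bot.get_obs(): the state, without advancing time (a new reading comes with each control period).
- bot.capture(name): name is "scene" or "top" or "wrist"; returns the picture (400x640x3 uint8, red, green, blue); there is no depth.
- bot.camera_model(name): a dict with "camera_matrix" (3x3 intrinsics, pixels), "R" (3x3) and "t" (3): a world point X has camera coordinates R X + t. Camera axes: x right, y down, z forward; pixel columns grow to the right and rows downward; lengths in mm; the calibration is good to about 2 mm. A picture is of the moment at which its call begins: read the wrist's pose just before it. camera_model takes no time and is no camera call; for the wrist camera it gives the pose at the moment of the call.
- bot.close_job(): hands the job in; it is judged then, once.
The state is a dict: "time": time; "joint_positions": joint angles; "dq": joint speeds; "tau": joint torques, N m; "tool_pos": TCP position; "tcp_rot": TCP orientation; "contact_force": force on the tool from outside, world axes, zero at the start; "moment": the same for the moment, N m; "grip_width": finger opening in mm; "finger_force": force on a finger pad.
Only numpy, scipy, OpenCV 4.12 (cv2) and the standard library are available. Lean on these libraries where they do the work, as an engineer would, in place of code of your own. Each camera call takes 0.05 s, during which the arm holds its last target. There are 200 camera calls.

## Working session

There is one attempt and no reset: what is moved stays moved. The work goes in short steps, Python scripts to look and compute and a tool call to move; the robot and the scene stay as the last step left them, time stands still between calls to the robot, and variables do not carry over. Pictures are saved under pics/ and viewed, at most 10 in all, crops included, and the job is handed in when it is done.

Besides the shell and the picture viewer there is one more tool, called after "Request:" by a JSON object that holds its "name" and its "arguments", one argument or row to a line. carry_out: Moves the arm, as the interface text tells. Its arguments: {"type":"object","properties":{"plan":{"type":"array"},"gripper":{"type":"number"}},"required":["plan"]}

```bash
mkdir -p pics
python3 - <<'E'
from plant import bot
import cv2,numpy as np
np.set_printoptions(precision=2,suppress=True)
o=bot.get_obs();print(o['time'],o['tool_pos'],o['tcp_rot'],o['contact_force'],o['grip_width'],bot.grip_point_offset)
for n in ['scene','top']:
    im=bot.capture(n);cv2.imwrite(f'pics/{n}0.png',im[:,:,::-1])
    m=bot.camera_model(n);print(n,m['camera_matrix'],m['R'],m['t'])
E
```

```text
0.0 [ 166.49 -497.47  226.04] [-3.14 -0.    0.32] [ 0.48  0.09 -0.08] 91.77936552609349 18.8
scene [[446.6    0.   316.84]
 [  0.   446.6  198.21]
 [  0.     0.     1.  ]] [[-0.82 -0.57  0.01]
 [-0.44  0.63 -0.64]
 [ 0.36 -0.53 -0.77]] [534.51 201.19 854.76]
top [[467.68   0.   322.16]
 [  0.   467.68 201.96]
 [  0.     0.     1.  ]] [[ 0.02 -1.    0.01]
 [-0.99 -0.02 -0.13]
 [ 0.13 -0.01 -0.99]] [130.43 580.31 943.92]
```

View pics/scene0.png

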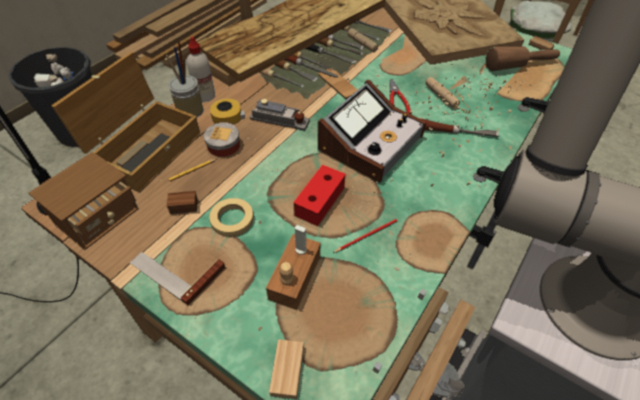

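View pics/top0.png

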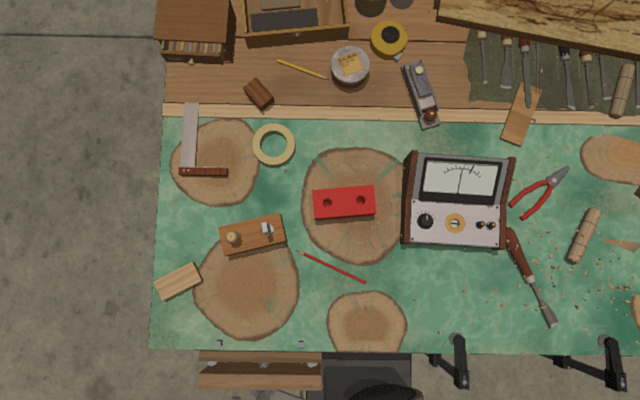

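The scene shows the wooden block near scene px (295,270), with the white tool at its right (−y) hole: (267,229) in top. The screwdriver is at (232,238), and the brass bushing at (455,223) in top. The red block is the decoy.

```bash
cat > h.py <<'E'
from plant import bot
import cv2,numpy as np
np.set_printoptions(precision=2,suppress=True)
def ray(m,u,v,z):
    K,R,t=[np.array(m[k],float) for k in('camera_matrix','R','t')]
    c=-R.T@t; d=R.T@np.linalg.solve(K,[u,v,1.]); return c+d*(z-c[2])/d[2]
def proj(m,X):
    p=np.array(m['camera_matrix'])@(np.array(m['R'])@np.array(X,float)+np.array(m['t'])); return p[:2]/p[2]
def st():
    o=bot.get_obs();print(*[np.array(o[k]) for k in('time','tool_pos','tcp_rot','joint_positions','contact_force','moment','grip_width','finger_force')]);return o
E
python3 - <<'E'
from h import *
im=cv2.imread('pics/top0.png');m=bot.camera_model('top')
hsv=cv2.cvtColor(im,cv2.COLOR_BGR2HSV)
def blob(lo,hi,box):
    x0,y0,x1,y1=box;k=np.zeros(im.shape[:2],np.uint8);k[y0:y1,x0:x1]=cv2.inRange(hsv,lo,hi)[y0:y1,x0:x1]
    c=max(cv2.findContours(k,0,2)[0],key=cv2.contourArea);return c
c=blob((15,100,100),(35,255,255),(440,210,470,236));r=cv2.minAreaRect(c);print('brass',r,ray(m,*r[0],53))
c=blob((0,0,150),(180,60,255),(255,215,282,245));r=cv2.minAreaRect(c);print('handle',r,ray(m,*r[0],110))
A=cv2.resize(im[205:265,205:305],None,fx=8,fy=8,interpolation=2)
cv2.imwrite('pics/a.png',A)
for p in [(267,229),(232,238)]: print(ray(m,*p,48),ray(m,*p,115))
E
```

```text
brass ((455.0, 223.0), (18.0, 18.0), 90.0) [ 537.22 -133.68   53.  ]
handle ((264.1399841308594, 226.47999572753906), (9.475231170654297, 4.666904926300049), 81.8698959350586) [518.45 252.49 110.  ]
[518.26 253.45  48.  ] [513.32 246.29 115.  ]
[498.49 324.54  48.  ] [494.93 312.43 115.  ]
```

View pics/a.png

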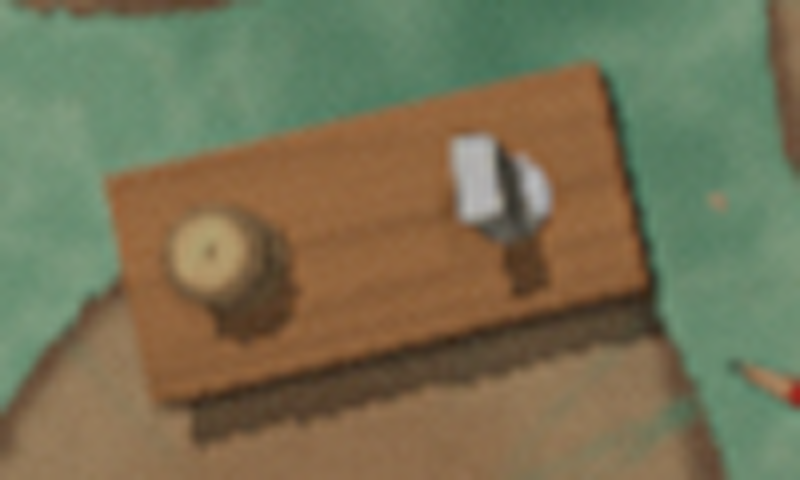

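The crop shows the handle's top face with corners (452,138), (493,133), (505,218), (462,222). The collar is to its right, and the block corners are (105,178), (600,62), (652,290), (160,405).

Run:
```python
from h import *
m=bot.camera_model('top')
f=lambda p,z:ray(m,(p[0]+.5)/8-.5+205,(p[1]+.5)/8-.5+205,z)
B=np.array([f(p,48) for p in[(105,178),(600,62),(652,290),(160,405)]]);c=B.mean(0)
y=(B[0]+B[3]-B[1]-B[2])/2;print(B,c,np.linalg.norm(y));y/=np.linalg.norm(y);print('y',y,'holes',c+35*y,c-35*y)
H=np.array([f(p,120) for p in[(452,138),(493,133),(505,218),(462,222)]]);print('handle',H.mean(0),H[1]+H[2]-H[0]-H[3],H[0]+H[1]-H[2]-H[3])
w=bot.camera_model('wrist');R=np.array(w['R']);o=st();print('wristcam',-R.T@w['t'],R[2],R[0],w['camera_matrix'])
```

```text
[[520.94 354.89  48.  ]
 [553.28 228.63  48.  ]
 [494.69 213.59  48.  ]
 [463.21 338.19  48.  ]] [508.03 283.82  48.  ] 129.4267839176181
y [-0.25  0.97  0.  ] holes [499.4  317.74  48.  ] [516.66 249.9   48.  ]
handle [517.1  251.01 120.  ] [  2.51 -19.91   0.  ] [40.22  6.58  0.  ]
0.1 [ 166.5  -497.53  226.13] [-3.14 -0.    0.32] [-1.39  0.34  1.52 -0.    1.28 -0.15] [ 0.2  -1.5  -0.08] [0.01 0.04 0.03] 91.4900955648051 0.0
wristcam [ 231.51 -474.7   384.36] [-0.24 -0.08 -0.97] [ 0.32 -0.95 -0.  ] [[281.02   0.   321.11]
 [  0.   281.02 205.59]
 [  0.     0.     1.  ]]
```

Request:
{"name": "carry_out", "arguments": {
  "plan": [
    {"tx": 27,"ty": 33,"rz": -0.03},
    {"tx": 27,"ty": 33,"rz": -0.03},
    {"tx": 27,"ty": 33,"rz": -0.03},
    {"tx": 27,"ty": 33,"rz": -0.03},
    {"tx": 27,"ty": 33,"rz": -0.03},
    {"tx": 28,"ty": 33,"rz": -0.03},
    {"tx": 28,"ty": 33,"tz": -20,"rz": -0.03},
    {"tx": 28,"ty": 33,"tz": -20,"rz": -0.03},
    {"tx": 28,"ty": 33,"tz": -25,"rz": -0.03},
    {"tx": 28,"ty": 33,"tz": -25,"rz": -0.03},
    {"tx": 27,"ty": 33,"tz": -26,"rz": -0.02},
    {}
  ],
  "gripper": 0.55
}}

```text
invalid input at $.plan[0]: expected keys tx, ty, tz, rx, ry, rz
```

Run:
```python
from h import *
st();w=bot.camera_model('wrist');im=bot.capture('wrist')[:,:,::-1]
cv2.imwrite('pics/w1.png',im);np.save('w1.npy',np.array([w['camera_matrix'],w['R'],np.outer(w['t'],[1,0,0])]))
print(proj(w,(537,-134,53)))
```

```text
0.1 [ 166.5  -497.53  226.13] [-3.14 -0.    0.32] [-1.39  0.34  1.52 -0.    1.28 -0.15] [ 0.2  -1.5  -0.08] [0.01 0.04 0.03] 91.4900955648051 0.0
[  33.26 -392.83]
```

View pics/w1.png

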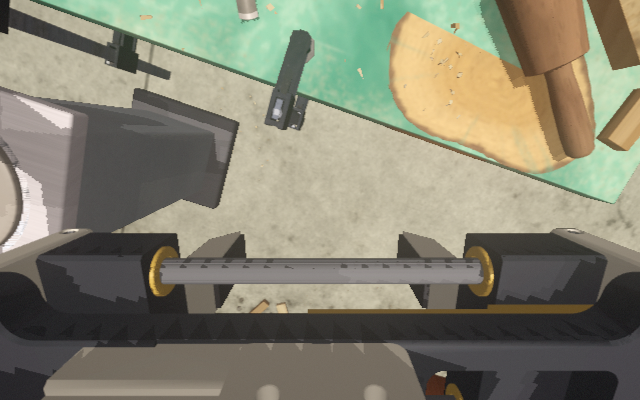

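The wrist view is still at the start pose, with fingers at rows 230–310 and the table edge above, because the move was refused: every row needs all six keys.

Request:
{"name": "carry_out", "arguments": {
  "plan": [
    {"tx": 27,"ty": 33,"tz": 0,"rx": 0,"ry": 0,"rz": -0.03},
    {"tx": 27,"ty": 33,"tz": 0,"rx": 0,"ry": 0,"rz": -0.03},
    {"tx": 27,"ty": 33,"tz": 0,"rx": 0,"ry": 0,"rz": -0.03},
    {"tx": 27,"ty": 33,"tz": 0,"rx": 0,"ry": 0,"rz": -0.03},
    {"tx": 27,"ty": 33,"tz": 0,"rx": 0,"ry": 0,"rz": -0.03},
    {"tx": 28,"ty": 33,"tz": 0,"rx": 0,"ry": 0,"rz": -0.03},
    {"tx": 28,"ty": 33,"tz": -20,"rx": 0,"ry": 0,"rz": -0.03},
    {"tx": 28,"ty": 33,"tz": -20,"rx": 0,"ry": 0,"rz": -0.03},
    {"tx": 28,"ty": 33,"tz": -25,"rx": 0,"ry": 0,"rz": -0.03},
    {"tx": 28,"ty": 33,"tz": -25,"rx": 0,"ry": 0,"rz": -0.03},
    {"tx": 27,"ty": 33,"tz": -26,"rx": 0,"ry": 0,"rz": -0.02},
    {"tx": 0,"ty": 0,"tz": 0,"rx": 0,"ry": 0,"rz": 0}
  ],
  "gripper": 0.55
}}

```text
time: 1.35
tool_pos: [468.8, -130.4, 107.4]
tcp_rot: [-3.138, 0.005, 0.007]
contact_force: [-0.4, -0.2, 0.1]
grip_width: 41.3
finger_force: 0.0
```

```bash
cat >> h.py <<'E'
def shot(n):
    w=bot.camera_model('wrist');im=np.ascontiguousarray(bot.capture('wrist')[:,:,::-1]);cv2.imwrite(f'pics/{n}.png',im)
    np.savez(n,**{k:np.array(w[k]) for k in('camera_matrix','R','t')});return w,im
E
python3 - <<'E'
from h import *
st();w,im=shot('w2');print(proj(w,(537,-134,53)),proj(w,(537,-134,43)))
E
```

```text
1.35 [ 468.79 -130.42  107.38] [-3.14  0.01  0.01] [-0.43  0.41  1.79  0.    0.95  1.13] [-0.4  -0.17  0.12] [ 0.04  0.04 -0.04] 41.28271194210994 0.0
[329.31 131.68] [329.01 131.61]
```

View pics/w2.png

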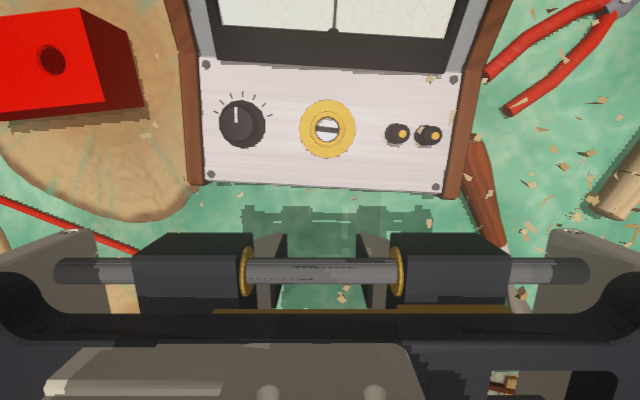

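The wrist view shows the bushing at (327,128) with the slot almost horizontal in the image, the knob at (242,124), and the needle pivot at (334,31). I'll measure the slot, then look at the dial.

Run:
```python
from h import *
w=np.load('w2.npz');im=cv2.imread('pics/w2.png');hsv=cv2.cvtColor(im,cv2.COLOR_BGR2HSV)
k=cv2.inRange(hsv,(15,100,100),(35,255,255));k[:, :290]=0;k[:,365:]=0;k[:90]=0;k[170:]=0
c=max(cv2.findContours(k,0,2)[0],key=cv2.contourArea);e=cv2.fitEllipse(c);print('brass',e,ray(w,*e[0],53))
x0,y0=int(e[0][0])-16,int(e[0][1])-16
g=im[y0:y0+34,x0:x0+34].max(2)
print(g[6:28:1,4:30])
```

```text
brass ((326.8013610839844, 128.45504760742188), (54.70485305786133, 57.308265686035156), 3.7561774253845215) [ 539.26 -132.14   53.  ]
[[224 225 227 227 226 225 205 154 135 116 130 163 176 175 170 158 155 137
  120 141 192 224 227 227 227 226]
 [226 226 227 226 219 188 125 121 155 175 176 178 178 179 173 160 160 142
  108 116 136 192 225 227 227 227]
 [227 227 225 211 172 137 147 161 199 222 223 222 223 222 208 177 178 176
  175 169 145 137 192 224 227 227]
 [227 226 218 183 122 149 177 178 201 225 226 226 226 226 224 222 223 223
  223 222 197 108 138 191 223 227]
 [227 226 205 153 154 164 179 179 202 226 226 226 226 225 226 226 226 225
  226 226 224 204 145 150 202 224]
 [227 220 187 153 177 200 223 223 224 226 225 225 226 226 226 226 226 226
  226 226 226 224 197 109 180 223]
 [225 205 144 147 179 202 226 226 225 225 226 225 225 226 226 225 226 225
  225 225 226 226 209 147 155 208]
 [220 185 122 145 171 201 226 226 226 225 226 225 226 226 226 226 226 225
  226 225 226 225 224 201 157 202]
 [205 149 103  97 102 112 133 141 144 160 187 199 202 214 225 226 226 225
  225 226 225 226 2
[... 733 characters left out ...]
23 221 221
  221 215 200 195 176 123 135 194]
 [225 208 186 214 226 227 226 226 226 226 226 226 226 226 226 226 226 226
  226 225 224 224 208 153 156 208]
 [227 217 177 166 210 226 226 225 226 225 225 225 226 226 226 226 226 226
  226 226 226 226 205 145 189 225]
 [227 225 211 180 200 226 226 226 226 226 226 226 226 226 226 226 226 226
  225 226 226 212 165 173 217 227]
 [224 227 224 197 125 164 211 226 226 226 225 225 226 226 226 226 225 226
  226 226 207 144 161 207 226 227]
 [221 225 227 215 167 141 198 225 226 226 226 226 226 226 225 225 226 226
  216 202 189 157 195 226 227 225]
 [217 224 227 226 217 187 146 150 188 226 225 226 226 226 226 226 225 217
  178 124 144 192 225 227 225 220]]
```

Request:
{"name": "carry_out", "arguments": {
  "plan": [
    {"tx": 20,"ty": 0,"tz": 20,"rx": 0,"ry": 0,"rz": 0},
    {"tx": 30,"ty": 0,"tz": 20,"rx": 0,"ry": 0,"rz": 0},
    {"tx": 20,"ty": 0,"tz": 0,"rx": 0,"ry": 0,"rz": 0},
    {"tx": 0,"ty": 0,"tz": 0,"rx": 0,"ry": 0,"rz": 0}
  ]
}}

```text
time: 1.8
tool_pos: [540.4, -136.4, 152.1]
tcp_rot: [3.14, -0.004, 0.002]
contact_force: [-0.8, -0.2, -0.3]
grip_width: 41.4
finger_force: 0.0
```

Run:
```python
from h import *
st();w,im=shot('w3');cv2.imwrite('pics/w3c.png',cv2.resize(im[0:150,170:490],None,fx=2.5,fy=2.5,interpolation=2))
```

```text
1.8 [ 540.44 -136.45  152.09] [ 3.14 -0.    0.  ] [-0.38  0.47  1.55 -0.    1.12  1.18] [-0.78 -0.21 -0.28] [-0.    0.05 -0.05] 41.40333037494165 0.0
```

View pics/w3c.png

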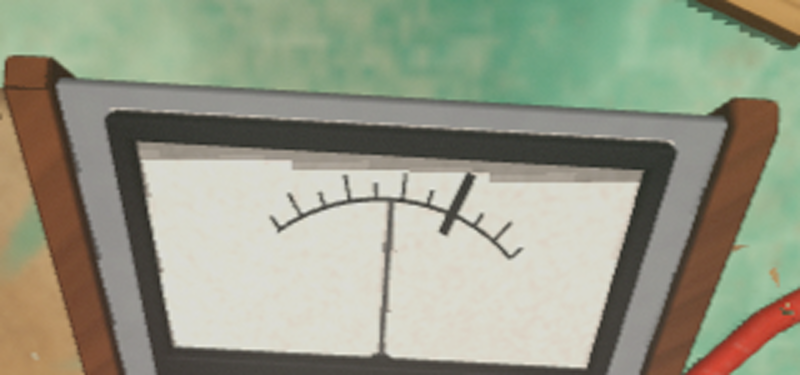

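The dial crop shows the needle from pivot (380,355) to tip (389,200). The check mark runs from (472,175) to (444,233), and the arc runs through (280,230), (345,200), (405,200), (458,210) and (512,257). Next I'll get angles by rectifying onto the dial plane, with the tilt taken from the arc being a circle about the pivot.

Run:
```python
from h import *
from scipy.optimize import minimize_scalar
w=np.load('w2.npz')
P=lambda c,r:ray(w,310+4+c,112+6+r,43)
a,b=P(9.2,8),P(17.4,9);c,d=P(5.6,13),P(22.3,15)
for p,q in((a,b),(c,d)): v=q-p;print('slot angle',np.arctan2(v[1],v[0]))
print('screw mid',P(12.7,11.1))
k=[ray(w,*p,50) for p in((207,64),(454,79),(211,174),(436,187))];print('deck screws',*k)
w=np.load('w3.npz');K,R,t=w['camera_matrix'],w['R'],w['t'];C=-R.T@t
yaw=np.arctan2(*(k[0]-k[1])[[1,0]])-np.pi/2;print('meter yaw',yaw)
ex=np.array([np.cos(yaw),np.sin(yaw),0]);ey=np.array([-ex[1],ex[0],0])
def on(p,th):
    s=ex*np.cos(th)+np.array([0,0,1])*np.sin(th);n=np.cross(s,ey)
    o=ray(w,(380.5)/2.5-.5+170,355.5/2.5-.5,62)
    d=R.T@np.linalg.solve(K,[(p[0]+.5)/2.5-.5+170,(p[1]+.5)/2.5-.5,1]);X=C+d*((o-C)@n)/(d@n)-o
    return np.array([X@-ey,X@s])
arc=[(280,230),(315,211),(345,201),(405,200),(458,211),(490,235),(512,257)]
f=lambda th:np.std([np.hypot(*on(p,th)) for p in arc])
th=minimize_scalar(f,bounds=(.1,1.2),method='bounded');print(th.x,th.fun)
for T in(th.x,.45,.6):
    A=lambda p,q=(380,355):np.arctan2(*(on(p,T)-on(q,T)))
    print(T,'needle',A((389,200)),'check',A((458,204)),A((472,175)),'line dir',A((472,175),(444,233)),'arc ends',A(arc[0]),A(arc[-1]))
```

```text
slot angle -1.6812057121629436
slot angle -1.6795877965235826
screw mid [ 538.84 -132.21   43.  ]
deck screws [582.24 -47.83  50.  ] [ 573.52 -221.58   50.  ] [504.82 -43.25  50.  ] [ 495.92 -217.61   50.  ]
meter yaw -0.05014786646878022
0.5827089745367826 0.622665673505642
0.5827089745367826 needle 0.0038812676795101165 check 0.36148716572689454 0.35768428994148416 line dir 0.33300966094120565 arc ends -0.6419445896433467 0.7916557012548768
0.45 needle 0.00479888640402963 check 0.3895677906992928 0.3855339183320706 line dir 0.36029887849171843 arc ends -0.6807893727790949 0.8323030172432659
0.6 needle 0.0037563227560597503 check 0.3573415178086895 0.35357384573483025 line dir 0.3290022525842813 arc ends -0.6360659002485597 0.785424995645882
```

Request:
{"name": "carry_out", "arguments": {
  "plan": [
    {"tx": -10,"ty": 38,"tz": 3,"rx": 0,"ry": 0,"rz": 0.015},
    {"tx": -10,"ty": 38,"tz": 3,"rx": 0,"ry": 0,"rz": 0.015},
    {"tx": -10,"ty": 38,"tz": 3,"rx": 0,"ry": 0,"rz": 0.015},
    {"tx": -10,"ty": 38,"tz": 3,"rx": 0,"ry": 0,"rz": 0.015},
    {"tx": -10,"ty": 38,"tz": 3,"rx": 0,"ry": 0,"rz": 0.015},
    {"tx": -9,"ty": 38,"tz": 3,"rx": 0,"ry": 0,"rz": 0.015},
    {"tx": -9,"ty": 38,"tz": 0,"rx": 0,"ry": 0,"rz": 0.015},
    {"tx": -9,"ty": 38,"tz": 0,"rx": 0,"ry": 0,"rz": 0.015},
    {"tx": -8,"ty": 38,"tz": 0,"rx": 0,"ry": 0,"rz": 0.015},
    {"tx": -7,"ty": 35,"tz": 0,"rx": 0,"ry": 0,"rz": 0.015},
    {"tx": 0,"ty": 0,"tz": 0,"rx": 0,"ry": 0,"rz": 0}
  ]
}}

```text
time: 2.95
tool_pos: [444.6, 244.0, 168.7]
tcp_rot: [-3.141, 0.001, 0.156]
contact_force: [-0.0, -0.9, -0.1]
grip_width: 41.2
finger_force: 0.0
```

Run:
```python
from h import *
o=st();w,im=shot('w4');p=proj(w,(517,250.5,120));print(p)
x,y=p.astype(int);x0,y0=max(0,x-50),max(0,y-40)
cv2.imwrite('pics/w4c.png',cv2.resize(im[y0:y0+75,x0:x0+100],None,fx=8,fy=8,interpolation=2));print(x0,y0)
hsv=cv2.cvtColor(im,cv2.COLOR_BGR2HSV);k=cv2.inRange(hsv,(0,0,185),(180,40,255));q=np.zeros_like(k);q[y0:y0+75,x0:x0+100]=k[y0:y0+75,x0:x0+100]
for c in sorted(cv2.findContours(q,0,2)[0],key=cv2.contourArea)[-2:]:
    r=cv2.minAreaRect(c);P=cv2.boxPoints(r);print(r,ray(w,*r[0],120));W=[ray(w,*a,120) for a in P];print(*W)
```

```text
2.95 [444.57 243.99 168.7 ] [-3.14  0.    0.16] [0.35 0.37 1.66 0.   1.12 1.76] [-0.02 -0.93 -0.09] [-0.02  0.    0.08] 41.152618768465366 0.0
[330.37 125.98]
280 85
((325.5, 123.0), (28.0, 23.0), 90.0) [518.47 254.23 120.  ]
[526.48 263.65 120.  ] [528.97 247.79 120.  ] [510.25 244.58 120.  ] [507.7  260.83 120.  ]
```

View pics/w4c.png

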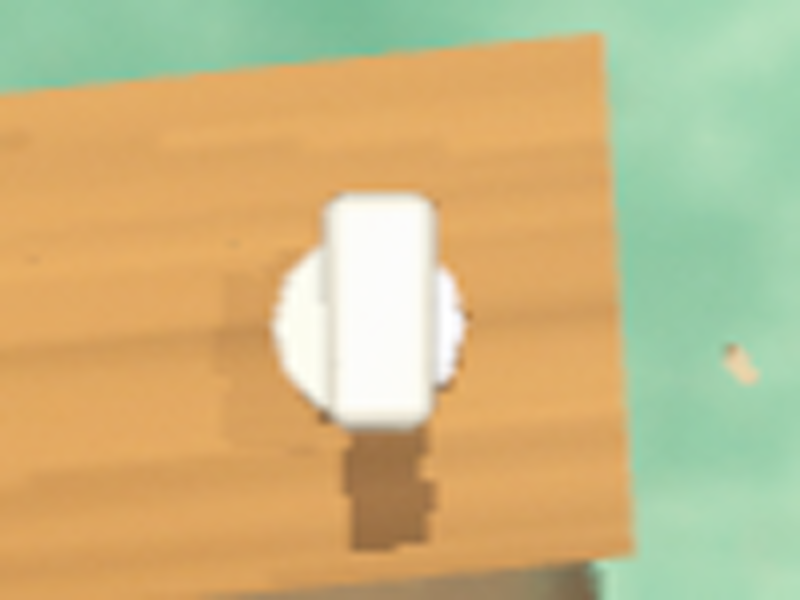

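The crop shows the handle's top face centred at px (327.1,123.4), aligned with the image axes, so its yaw is about 0.156. The wrist and top cameras differ by about 1.5 mm, with the same sign for handle and well, so I'll use the average: handle (517.6,252.0), well (538.2,-132.9).

Request:
{"name": "carry_out", "arguments": {
  "plan": [
    {"tx": 36,"ty": 4,"tz": 0,"rx": 0,"ry": 0,"rz": 0},
    {"tx": 37,"ty": 4,"tz": 0,"rx": 0,"ry": 0,"rz": 0},
    {"tx": 0,"ty": 0,"tz": -20,"rx": 0,"ry": 0,"rz": 0},
    {"tx": 0,"ty": 0,"tz": -25,"rx": 0,"ry": 0,"rz": 0},
    {"tx": 0,"ty": 0,"tz": -25,"rx": 0,"ry": 0,"rz": 0},
    {"tx": 0,"ty": 0,"tz": -22,"rx": 0,"ry": 0,"rz": 0},
    {"tx": 0,"ty": 0,"tz": 0,"rx": 0,"ry": 0,"rz": 0},
    {"tx": 0,"ty": 0,"tz": 0,"rx": 0,"ry": 0,"rz": 0}
  ]
}}

```text
time: 3.8
tool_pos: [519.7, 248.6, 77.1]
tcp_rot: [3.141, 0.001, 0.151]
contact_force: [0.2, 0.8, -0.1]
grip_width: 41.4
finger_force: 0.0
```

Request:
{"name": "carry_out", "arguments": {
  "plan": [
    {"tx": 0,"ty": 0,"tz": 0,"rx": 0,"ry": 0,"rz": 0},
    {"tx": 0,"ty": 0,"tz": 0,"rx": 0,"ry": 0,"rz": 0},
    {"tx": 0,"ty": 0,"tz": 0,"rx": 0,"ry": 0,"rz": 0},
    {"tx": 0,"ty": 0,"tz": 0,"rx": 0,"ry": 0,"rz": 0},
    {"tx": 0,"ty": 0,"tz": 0,"rx": 0,"ry": 0,"rz": 0}
  ],
  "gripper": 1
}}

```text
time: 4.3
tool_pos: [519.7, 250.3, 77.2]
tcp_rot: [-3.142, -0.001, 0.153]
contact_force: [-1.2, -0.3, 2.5]
grip_width: 9.6
finger_force: 30.0
```

Run:
```python
from h import *
st()
```

```text
4.3 [519.66 250.27  77.15] [-3.14 -0.    0.15] [ 0.32  0.59  1.57 -0.    0.98  1.73] [-1.17 -0.33  2.47] [-0.    0.15  0.02] 9.645456165185418 30.000030398368835
```

Request:
{"name": "carry_out", "arguments": {
  "plan": [
    {"tx": 0,"ty": 0,"tz": 10,"rx": 0,"ry": 0,"rz": 0},
    {"tx": 0,"ty": 0,"tz": 20,"rx": 0,"ry": 0,"rz": 0},
    {"tx": 0,"ty": 0,"tz": 30,"rx": 0,"ry": 0,"rz": 0},
    {"tx": 0,"ty": 0,"tz": 30,"rx": 0,"ry": 0,"rz": 0},
    {"tx": 0,"ty": 0,"tz": 20,"rx": 0,"ry": 0,"rz": 0},
    {"tx": 0,"ty": 0,"tz": 0,"rx": 0,"ry": 0,"rz": 0},
    {"tx": 0,"ty": 0,"tz": 0,"rx": 0,"ry": 0,"rz": 0},
    {"tx": 0,"ty": 0,"tz": 0,"rx": 0,"ry": 0,"rz": 0}
  ]
}}

```text
time: 5.1
tool_pos: [518.8, 249.8, 185.4]
tcp_rot: [3.141, 0.003, 0.153]
contact_force: [-0.4, 0.2, -0.4]
grip_width: 10.0
finger_force: 30.0
```

Run:
```python
from h import *
o=st();w,im=shot('w5');T=o['tool_pos'];print(proj(w,T),proj(w,T-[0,0,67]))
hm=bot.camera_model('top');t=bot.capture('top')[:,:,::-1];cv2.imwrite('pics/t5.png',t)
h=np.vstack([cv2.resize(im[150:330,200:460],None,fx=3,fy=3,interpolation=2)]);cv2.imwrite('pics/w5c.png',h)
```

```text
5.1 [518.77 249.84 185.41] [3.14 0.   0.15] [ 0.32  0.47  1.44 -0.    1.23  1.73] [-0.38  0.15 -0.38] [0.03 0.01 0.02] 9.973340237947276 29.999609291553497
[323.82 248.78] [323.16 216.34]
```

View pics/w5c.png

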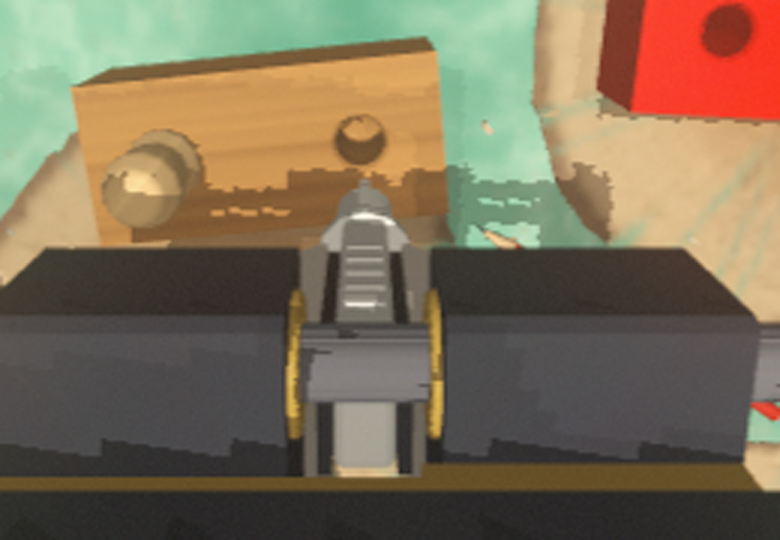

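The crop shows the blade tip's front corner at (364,181), below the gripper, with the collar centre column at 364. The tool therefore sits about 2.5 mm back along gripper x, with a lateral camera bias of about 1.6 mm. Next I'll hover over the well.

Request:
{"name": "carry_out", "arguments": {
  "plan": [
    {"tx": 2,"ty": -35,"tz": 0,"rx": 0,"ry": 0,"rz": 0.12},
    {"tx": 2,"ty": -35,"tz": 0,"rx": 0,"ry": 0,"rz": 0.12},
    {"tx": 2,"ty": -35,"tz": 0,"rx": 0,"ry": 0,"rz": 0.12},
    {"tx": 2,"ty": -35,"tz": 0,"rx": 0,"ry": 0,"rz": 0.12},
    {"tx": 2,"ty": -35,"tz": 0,"rx": 0,"ry": 0,"rz": 0.12},
    {"tx": 2,"ty": -35,"tz": 0,"rx": 0,"ry": 0,"rz": 0.12},
    {"tx": 2,"ty": -35,"tz": 0,"rx": 0,"ry": 0,"rz": 0.12},
    {"tx": 2,"ty": -35,"tz": 0,"rx": 0,"ry": 0,"rz": 0.12},
    {"tx": 1,"ty": -35,"tz": 0,"rx": 0,"ry": 0,"rz": 0.12},
    {"tx": 1,"ty": -35,"tz": -10,"rx": 0,"ry": 0,"rz": 0.12},
    {"tx": 1,"ty": -32,"tz": -20,"rx": 0,"ry": 0,"rz": 0.107},
    {"tx": 0,"ty": 0,"tz": -20,"rx": 0,"ry": 0,"rz": 0}
  ]
}}

```text
time: 6.4
tool_pos: [538.5, -135.8, 135.5]
tcp_rot: [3.141, 0.001, 1.459]
contact_force: [0.2, 0.5, -0.4]
grip_width: 10.2
finger_force: 30.0
```

Request:
{"name": "carry_out", "arguments": {
  "plan": [
    {"tx": 0,"ty": 0,"tz": 0,"rx": 0,"ry": 0,"rz": 0},
    {"tx": 0,"ty": 0,"tz": 0,"rx": 0,"ry": 0,"rz": 0},
    {"tx": 0,"ty": 0,"tz": 0,"rx": 0,"ry": 0,"rz": 0},
    {"tx": 0,"ty": 0,"tz": 0,"rx": 0,"ry": 0,"rz": 0}
  ]
}}

```text
time: 6.8
tool_pos: [539.2, -131.4, 137.8]
tcp_rot: [3.14, 0.0, 1.461]
contact_force: [-0.2, -0.0, -0.5]
grip_width: 9.6
finger_force: 30.0
```

Run:
```python
from h import *
o=st();w,im=shot('w6');T=o['tool_pos'];W=(537.7,-133.8,53);print(proj(w,T-[0,0,67]),proj(w,W))
np.save('W.npy',W)
hsv=cv2.cvtColor(im,cv2.COLOR_BGR2HSV);k=cv2.inRange(hsv,(15,100,100),(35,255,255));k[:150]=0;k[230:]=0;k[:,:270]=0;k[:,380:]=0
c=max(cv2.findContours(k,0,2)[0],key=cv2.contourArea);print(cv2.boundingRect(c))
a=cv2.resize(im[130:250,240:400],None,fx=5,fy=5,interpolation=2);cv2.imwrite('pics/w6c.png',a)
```

```text
6.8 [ 539.19 -131.41  137.8 ] [3.14 0.   1.46] [-0.38  0.48  1.57  0.    1.09 -0.27] [-0.17 -0.02 -0.55] [ 0.01 -0.09 -0.01] 9.590415212886253 29.999611973762512
[320.97 217.97] [319.59 214.82]
(298, 191, 46, 38)
```

View pics/w6c.png

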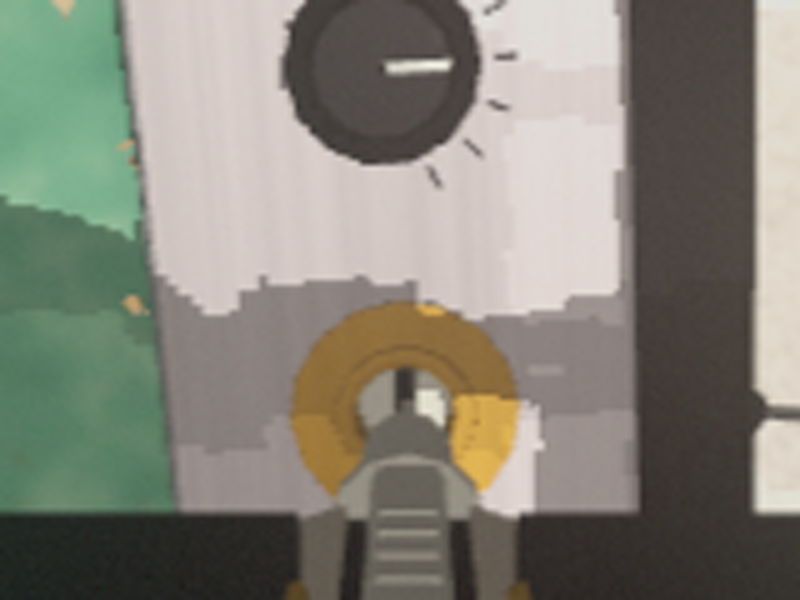

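The crop shows the bushing centre column at 405, the slot at 404, and the tool's shank and collar at 407, so x is aligned to about 0.4 mm. The shank front is at y≈412, the collar front at y≈455, and the bushing's top edge at y=302. I'll work out the relative y from these.

Run:
```python
from h import *
w=np.load('w6.npz');im=cv2.imread('pics/w6.png')
v=lambda c:130+(c+.5)/5-.5
zt=137.8-67
print('collar->axis y',ray(w,321,v(455),zt+42)[1]-11,'shank->axis y',ray(w,321,v(412),zt+7)[1]-7.5,'x',ray(w,321.3,v(412),zt+7)[0])
print('bush top edge',ray(w,321,v(302),53)[1],'left/right',ray(w,240+292.5/5-.5,v(405),53)[0],ray(w,240+518.5/5-.5,v(405),53)[0])
# outer radius from w2
e=np.load('w2.npz');a=ray(e,326.8-28.6,128.5,53);b=ray(e,326.8+28.6,128.5,53);print('radius',abs(a[1]-b[1])/2)
print(im[195:222,318:326].max(2))
```

```text
collar->axis y -131.34208567446646 shank->axis y -131.74286905375442 x 540.2440879801879
bush top edge -111.27613400775951 left/right 518.8712401982999 559.2143384861467
radius 20.82955062588571
[[145 144 143 144 145 143 142 141]
 [145 144 143 143 143 142 141 139]
 [144 142 142 143 143 142 140 140]
 [144 144 142 142 142 144 141 140]
 [130 124 124 125 121 122 132 139]
 [132 140 144 141 141 139 132 120]
 [143 143 142 141 141 144 145 143]
 [136 136 134 135 135 139 141 143]
 [131 117  99  99 108 126 137 139]
 [132  78  64  67  85 117 138 146]
 [133  73  60  61  83 125 151 151]
 [132  73  59  62  82 126 152 151]
 [132  72  58  60  80 127 150 151]
 [132  72  60  61  80 176 220 220]
 [131  72  62  66  82 178 224 224]
 [131  78  88 103 114 183 224 224]
 [131  78  90 104 115 184 224 224]
 [135  97  97 104 110 166 212 224]
 [108 104 105 105 106 114 124 140]
 [104 105 105 105 105 104 105 106]
 [104 105 106 104 104 104 104 105]
 [106 104 103 104 104 105 106 104]
 [104 104 104 104 105 103 104 105]
 [105 103 102 103 103 105 105 104]
 [105 104 103 103 103 102 103 102]
 [103 104 109 114 113 103 104 103]
 [125 135 148 146 147 144 130 115]]
```

Request:
{"name": "carry_out", "arguments": {
  "plan": [
    {"tx": -1,"ty": -0.2,"tz": 0,"rx": 0,"ry": 0,"rz": 0},
    {"tx": 0,"ty": 0,"tz": -5,"rx": 0,"ry": 0,"rz": 0},
    {"tx": 0,"ty": 0,"tz": -5,"rx": 0,"ry": 0,"rz": 0},
    {"tx": 0,"ty": 0,"tz": -4,"rx": 0,"ry": 0,"rz": 0},
    {"tx": 0,"ty": 0,"tz": -3,"rx": 0,"ry": 0,"rz": 0},
    {"tx": 0,"ty": 0,"tz": -3,"rx": 0,"ry": 0,"rz": 0},
    {"tx": 0,"ty": 0,"tz": 0,"rx": 0,"ry": 0,"rz": 0},
    {"tx": 0,"ty": 0,"tz": 0,"rx": 0,"ry": 0,"rz": 0},
    {"tx": 0,"ty": 0,"tz": 0,"rx": 0,"ry": 0,"rz": 0}
  ]
}}

```text
time: 7.75
tool_pos: [537.7, -132.1, 116.9]
tcp_rot: [3.141, 0.0, 1.46]
contact_force: [-0.4, -0.1, -0.9]
grip_width: 9.8
finger_force: 30.0
```

Run:
```python
from h import *
st()
```

```text
7.75 [ 537.7  -132.15  116.89] [3.14 0.   1.46] [-0.38  0.5   1.6   0.    1.04 -0.27] [-0.43 -0.12 -0.91] [ 0.02 -0.13  0.01] 9.846493991846007 29.999667406082153
```

Request:
{"name": "carry_out", "arguments": {
  "plan": [
    {"tx": 0,"ty": 0,"tz": -2,"rx": 0,"ry": 0,"rz": 0},
    {"tx": 0,"ty": 0,"tz": -2,"rx": 0,"ry": 0,"rz": 0},
    {"tx": 0,"ty": 0,"tz": -1,"rx": 0,"ry": 0,"rz": 0},
    {"tx": 0,"ty": 0,"tz": -1,"rx": 0,"ry": 0,"rz": 0},
    {"tx": 0,"ty": 0,"tz": -0.5,"rx": 0,"ry": 0,"rz": 0},
    {"tx": 0,"ty": 0,"tz": 0,"rx": 0,"ry": 0,"rz": 0},
    {"tx": 0,"ty": 0,"tz": 0,"rx": 0,"ry": 0,"rz": 0}
  ]
}}

```text
time: 8.45
tool_pos: [537.6, -132.1, 110.3]
tcp_rot: [3.141, 0.0, 1.46]
contact_force: [-0.6, -0.1, -1.1]
grip_width: 10.0
finger_force: 30.0
```

Request:
{"name": "carry_out", "arguments": {
  "plan": [
    {"tx": 0,"ty": 0,"tz": -0.5,"rx": 0,"ry": 0,"rz": 0},
    {"tx": 0,"ty": 0,"tz": -0.5,"rx": 0,"ry": 0,"rz": 0},
    {"tx": 0,"ty": 0,"tz": 0,"rx": 0,"ry": 0,"rz": 0},
    {"tx": 0,"ty": 0,"tz": 0,"rx": 0,"ry": 0,"rz": 0}
  ]
}}

```text
time: 8.85
tool_pos: [537.7, -132.1, 109.4]
tcp_rot: [3.141, 0.0, 1.46]
contact_force: [-0.4, 0.9, 1.0]
grip_width: 10.0
finger_force: 30.0
```

Request:
{"name": "carry_out", "arguments": {
  "plan": [
    {"tx": 0,"ty": 0,"tz": -0.5,"rx": 0,"ry": 0,"rz": 0},
    {"tx": 0,"ty": 0,"tz": 0,"rx": 0,"ry": 0,"rz": 0},
    {"tx": 0,"ty": 0,"tz": 0,"rx": 0,"ry": 0,"rz": 0}
  ]
}}

```text
time: 9.15
tool_pos: [537.8, -132.2, 108.8]
tcp_rot: [3.141, 0.0, 1.46]
contact_force: [1.1, -0.5, 0.0]
grip_width: 9.4
finger_force: 30.0
```

Request:
{"name": "carry_out", "arguments": {
  "plan": [
    {"tx": 0,"ty": 0,"tz": -0.5,"rx": 0,"ry": 0,"rz": 0},
    {"tx": 0,"ty": 0,"tz": 0,"rx": 0,"ry": 0,"rz": 0},
    {"tx": 0,"ty": 0,"tz": 0,"rx": 0,"ry": 0,"rz": 0}
  ]
}}

```text
time: 9.45
tool_pos: [537.8, -132.2, 108.3]
tcp_rot: [3.141, 0.0, 1.46]
contact_force: [1.6, -0.1, -0.5]
grip_width: 9.8
finger_force: 30.0
```

Request:
{"name": "carry_out", "arguments": {
  "plan": [
    {"tx": 0.4,"ty": 0,"tz": -0.5,"rx": 0,"ry": 0,"rz": 0},
    {"tx": 0,"ty": 0,"tz": -0.5,"rx": 0,"ry": 0,"rz": 0},
    {"tx": 0,"ty": 0,"tz": 0,"rx": 0,"ry": 0,"rz": 0},
    {"tx": 0,"ty": 0,"tz": 0,"rx": 0,"ry": 0,"rz": 0}
  ]
}}

```text
time: 9.85
tool_pos: [537.9, -132.1, 107.2]
tcp_rot: [-3.142, -0.0, 1.46]
contact_force: [0.9, -0.2, 0.2]
grip_width: 9.8
finger_force: 30.0
```

Request:
{"name": "carry_out", "arguments": {
  "plan": [
    {"tx": 0,"ty": 0,"tz": -0.5,"rx": 0,"ry": 0,"rz": 0},
    {"tx": 0,"ty": 0,"tz": -0.5,"rx": 0,"ry": 0,"rz": 0},
    {"tx": 0,"ty": 0,"tz": 0,"rx": 0,"ry": 0,"rz": 0},
    {"tx": 0,"ty": 0,"tz": 0,"rx": 0,"ry": 0,"rz": 0}
  ]
}}

```text
time: 10.25
tool_pos: [537.9, -132.1, 106.2]
tcp_rot: [-3.142, -0.0, 1.46]
contact_force: [0.0, -0.5, -0.3]
grip_width: 10.0
finger_force: 30.0
```

Request:
{"name": "carry_out", "arguments": {
  "plan": [
    {"tx": 0,"ty": 0,"tz": -0.5,"rx": 0,"ry": 0,"rz": 0},
    {"tx": 0.12,"ty": -0.02,"tz": 0,"rx": 0,"ry": 0,"rz": -0.05},
    {"tx": 0.12,"ty": -0.02,"tz": 0,"rx": 0,"ry": 0,"rz": -0.05},
    {"tx": 0.12,"ty": -0.03,"tz": 0,"rx": 0,"ry": 0,"rz": -0.05},
    {"tx": 0.12,"ty": -0.03,"tz": 0,"rx": 0,"ry": 0,"rz": -0.05},
    {"tx": 0.12,"ty": -0.04,"tz": 0,"rx": 0,"ry": 0,"rz": -0.05},
    {"tx": 0.11,"ty": -0.05,"tz": 0,"rx": 0,"ry": 0,"rz": -0.05},
    {"tx": 0,"ty": 0,"tz": 0,"rx": 0,"ry": 0,"rz": 0},
    {"tx": 0,"ty": 0,"tz": 0,"rx": 0,"ry": 0,"rz": 0},
    {"tx": 0,"ty": 0,"tz": 0,"rx": 0,"ry": 0,"rz": 0}
  ]
}}

```text
time: 11.25
tool_pos: [538.9, -132.4, 105.8]
tcp_rot: [3.141, 0.0, 1.161]
contact_force: [2.0, -1.1, -1.1]
grip_width: 10.0
finger_force: 30.0
```

Run:
```python
from h import *
st();w,im=shot('w7')
X=[(590,-60,60),(590,-210,60),(670,-60,100),(670,-210,100)];print([proj(w,x) for x in X])
t=np.ascontiguousarray(bot.capture('top')[:,:,::-1]);cv2.imwrite('pics/t7.png',t)
a=cv2.resize(im,(640,400));b=cv2.resize(t[155:210,415:515],(640,352),interpolation=2);b=b[:200]
cv2.imwrite('pics/c7.png',np.vstack([a,b]))
```

```text
11.25 [ 538.91 -132.4   105.8 ] [3.14 0.   1.16] [-0.38  0.52  1.61 -0.    1.02  0.03] [ 2.   -1.1  -1.07] [-0.14 -0.53  0.04] 10.028266774155354 29.999212324619293
[array([347.89, 106.25]), array([417.66, 285.47]), array([497.34,  34.57]), array([556.39, 273.86])]
```

View pics/c7.png

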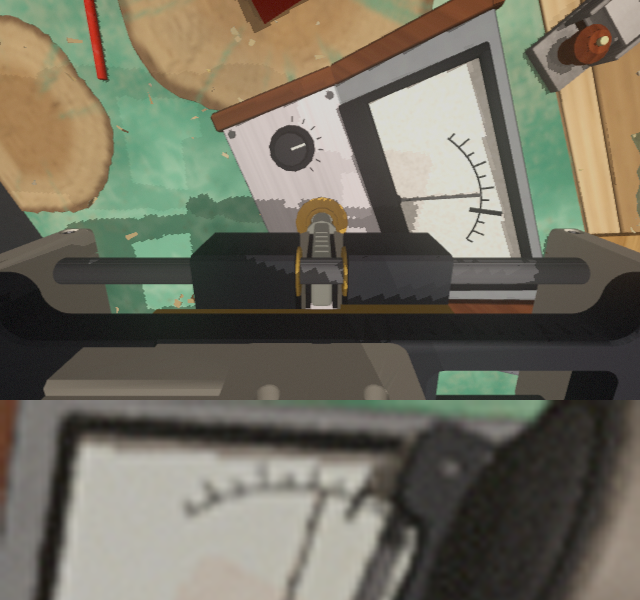

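The combined view shows the needle from pivot (400,199) to tip (480,195), and the check mark from (470,209) to (502,213). The needle has moved most of the way. From here I'll measure it numerically.

```bash
cat >> h.py <<'E'
def needle(w,im,piv,th=.583,yaw=-.05,verbose=True):
    K,R,t=[np.array(w[k],float) for k in('camera_matrix','R','t')];C=-R.T@t
    ex=np.array([np.cos(yaw),np.sin(yaw),0]);ey=np.array([-ex[1],ex[0],0]);s=ex*np.cos(th)+np.array([0,0,1])*np.sin(th);n=np.cross(s,ey)
    o=ray(w,*piv,62)
    v,u=np.mgrid[:im.shape[0],:im.shape[1]];d=np.stack([u,v,np.ones_like(u)],-1)@np.linalg.inv(K).T@R
    X=C+d*(((o-C)@n)/(d@n))[...,None]-o;x,y=X@-ey,X@s
    r,a=np.hypot(x,y),np.arctan2(x,y);g=im.max(2).astype(float);wt=np.clip(190-g,0,150)
    def fit(r0,r1,a0,a1):
        q=(r>r0)&(r<r1)&(a>a0)&(a<a1)&(wt>15);W=wt[q];P=np.c_[x[q],y[q]];c=W@P/W.sum();_,_,V=np.linalg.svd((P-c)*np.sqrt(W)[:,None],full_matrices=False);e=V[0]*np.sign(V[0][1]);return c,np.arctan2(e[0],e[1]),q.sum()
    return r,a,wt,fit
E
python3 - <<'E'
from h import *
for n,p in(('w3',(170+380.5/2.5-.5,355.5/2.5-.5)),('w7',(400,199))):
    w=np.load(n+'.npz');im=cv2.imread(f'pics/{n}.png');r,a,wt,fit=needle(w,im,p)
    print(n)
    for r0 in range(8,72,4):
        q=(r>r0)&(r<r0+4)&(abs(a)<.75);h,_=np.histogram(a[q],np.arange(-.75,.76,.05),weights=wt[q]);c,_=np.histogram(a[q],np.arange(-.75,.76,.05));print(r0,(h/np.maximum(c,1)).astype(int))
E
```

```text
w3
8 [ 0  0  0  0  0  0  0  0  0  0  0  0  0  0 75 70 59  7  0  0  0  0  0  0
  0  0  0  0  0  0]
12 [ 0  0  0  0  0  0  0  0  0  0  0  0  0  0 66 80 15  3  0  0  0  0  0  0
  0  0  0  0  0  0]
16 [ 0  0  0  0  0  0  0  0  0  0  0  0  0  0 32 83 40  5  0  0  0  0  0  0
  0  0  0  0  0  0]
20 [ 0  0  0  0  0  0  0  0  0  0  0  0  0  0 12 79  9  0  0  0  0  0  0  0
  0  0  0  0  0  0]
24 [ 0  0  0  0  0  0  0  0  0  0  0  0  0  0 26 81  7  0  0  0  0  0  0  0
  0  0  0  0  0  0]
28 [ 0  0  0  0  0  0  0  0  0  0  0  0  0  0 11 57  0  0  0  0  0  0  0  0
  0  0  0  0  0  0]
32 [ 0  0  0  0  0  0  0  0  0  0  0  0  0  0  1 66  0  0  0  0  0  0  0  0
  0  0  0  0  0  0]
36 [ 0  0  0  0  0  0  0  0  0  0  0  0  0  0 17 60  0  0  0  0  0  0  0  0
  0  0  0  0  0  0]
40 [ 0  0  0  0  0  0  0  0  0  0  0  0  0  0 13 63  0  0  0  0  0  0  0  0
  0  0  0  0  0  0]
44 [ 0  0  0  0  0  0  0  0  0  0  0  0  0  0  1 58  0  0  0  0  0  9 13  0
  0  0  0  0  0  0]
48 [ 0  0  0  0  0  0  0  0  0  0  0  0  0  0  0 43  0  0  0  0  0 48 76  0
  0  0  0  0  0  0]
52 [ 0  4 43 23 32 39 29 35 34 28 47 27 36
[... 1455 characters left out ...]
 0   0   0   0   0   0   0   0   2   1   5  20  65
   8  10  25 111  40  17  23  21  20  25  22  16]
52 [  0  36  28  23  44  22  28  46  23  39  38  22  49  23  20  51  12  10
  55  11   8 110  18   2  47   2   3  44   4   3]
56 [  0  18   0   0  32   0   0  11   0  14  24   0   7   1   0  36   0   0
   0   0   0 108   8   0   0   0   0  27   0   0]
60 [  0   0   0   0   4   0   0   1   5  10  16  20  27  30  30  29  26  24
  18  12   3 104   5   0   0   0   0   0   0   0]
64 [ 0  0  0  0  0  1 19 28 31 36 51 66 79 85 91 90 85 81 71 50 37 33 19 19
  8  0  0  0  0  0]
68 [  0   0   0   0   9  24  37  69  97 118 123 123 121 117 114 113 120 120
 124 125 123  99  73  43  33  24   6   0   0   0]
```

```bash
cat >> h.py <<'E'
def reading(w,im,piv,lo,hi):
    r,a,wt,fit=needle(w,im,piv)
    c,an,k=fit(12,46,lo,hi);m,am,k2=fit(44,62,.28,.40)
    # pivot: needle line at radius 0; angle of check centroid seen from there
    p=c-np.hypot(*c)*np.array([np.sin(an),np.cos(an)]);q=m-p
    chk=np.arctan2(q[0],q[1]);print('needle',an,np.arctan2(*c),'check',chk,am,np.arctan2(*m),k,k2,'diff',an-chk)
E
python3 - <<'E'
from h import *
for n,p,lo,hi in(('w3',(170+380.5/2.5-.5,355.5/2.5-.5),-.1,.1),('w7',(400,199),0,.22)):
    reading(np.load(n+'.npz'),cv2.imread(f'pics/{n}.png'),p,lo,hi)
E
```

```text
needle 0.015373326927127355 0.015436821344267855 check 0.3527595415708157 0.35238232864379815 0.3527929156826201 102 107 diff -0.33738621464368834
needle 0.10692073565210232 0.12011855586379251 check 0.32237374232146804 0.3105923223619698 0.3295005903438898 206 157 diff -0.21545300666936573
```

Request:
{"name": "carry_out", "arguments": {
  "plan": [
    {"tx": 0.11,"ty": -0.06,"tz": 0,"rx": 0,"ry": 0,"rz": -0.05},
    {"tx": 0.11,"ty": -0.06,"tz": 0,"rx": 0,"ry": 0,"rz": -0.05},
    {"tx": 0.11,"ty": -0.07,"tz": 0,"rx": 0,"ry": 0,"rz": -0.05},
    {"tx": 0.11,"ty": -0.07,"tz": 0,"rx": 0,"ry": 0,"rz": -0.05},
    {"tx": 0.11,"ty": -0.07,"tz": 0,"rx": 0,"ry": 0,"rz": -0.05},
    {"tx": 0,"ty": 0,"tz": 0,"rx": 0,"ry": 0,"rz": 0},
    {"tx": 0,"ty": 0,"tz": 0,"rx": 0,"ry": 0,"rz": 0},
    {"tx": 0,"ty": 0,"tz": 0,"rx": 0,"ry": 0,"rz": 0},
    {"tx": 0,"ty": 0,"tz": 0,"rx": 0,"ry": 0,"rz": 0}
  ]
}}

```text
time: 12.25
tool_pos: [539.3, -132.6, 105.8]
tcp_rot: [3.141, -0.0, 0.91]
contact_force: [2.8, -0.3, 1.4]
grip_width: 9.9
finger_force: 30.0
```

Run:
```python
from h import *
w7=np.load('w7.npz');P=ray(w7,400,199,62);o=st();w,im=shot('w8');p=proj(w,P);print('pivot px',p)
reading(w,im,p,0.2,.38)
r,a,wt,fit=needle(w,im,p)
for r0 in range(12,66,4):
    q=(r>r0)&(r<r0+4)&(abs(a-.3)<.25);h,_=np.histogram(a[q],np.arange(.05,.56,.02),weights=wt[q]);c,_=np.histogram(a[q],np.arange(.05,.56,.02));print(r0,(h/np.maximum(c,1)).astype(int))
x,y=p.astype(int);print(im[y-4:y+6,x-8:x+8].max(2))
```

```text
12.25 [ 539.27 -132.63  105.77] [ 3.14 -0.    0.91] [-0.38  0.52  1.6  -0.    1.02  0.28] [ 2.81 -0.29  1.36] [-0.17 -0.55  0.06] 9.903210084747233 29.999333918094635
pivot px [391.46 180.58]
needle 0.3228375457251818 0.3376321614172654 check 0.3201592852512859 0.31921142293510796 0.32894605354596446 173 178 diff 0.0026782604738959104
12 [ 0  0  0  0  0  0  0  0  0  0  0  0 32 31 83 84  0 90 92  0 64  0  0  0
  0]
16 [ 0  0  0  0  0  0  0  0  0  0  1  8 50 59 90 87 90  0 84  0 13  0  0  0
  0]
20 [ 0  0  0  0  0  0  0  0  0  0  0  0 34 67 84 86 88 85 21  0  0  0  0  0
  0]
24 [ 0  0  0  0  0  0  0  0  0  0  0  0 34 69 82 85 84 43  4  0  0  0  0  0
  0]
28 [ 0  0  0  0  0  0  0  0  0  0  0  0 13 74 83 84 65  0  0  0  0  0  0  0
  0]
32 [ 0  0  0  0  0  0  0  0  0  0  0  0  9 77 85 76  2  0  0  0  0  0  0  0
  0]
36 [ 0  0  0  0  0  0  0  0  0  0  0  0 25 80 85 67 15  0  0  0  0  0  0  0
  0]
40 [ 0  0  0  0  0  0  0  0  0  0  0  0 24 83 85 31  0  0  0  0  0  0  0  0
  0]
44 [ 0  0  0  0  0  0  0  0  0  0  0  0 50 89 86 55  0  0  0  0  0  0  0  0
  0]
48 [ 0  0  0  0  0  0  0  3  0 11 
[... 416 characters left out ...]
 15 14 19 13  8  3  1  0
  0]
[[ 70  66  72  74 139 196 210 209 211 212 212 211 211 213 213 213]
 [ 69  68  68  69  79  96 112 154 197 211 208 207 206 210 213 213]
 [ 72  73  70  68  69  67  71  80 124 183 210 207 205 206 210 212]
 [ 70  69  68  69  69  70  67  69  75 121 183 211 208 208 195 186]
 [ 68  68  68  69  68  67  71  67  69  75 167 207 170 130 128 123]
 [ 70  70  69  69  67  68  70  66  71  75  94 114 105 100 100  98]
 [ 65  68  70  69  69  65  70  69  67  74  88  96  96  99  97  97]
 [ 68  69  69  70  69  69  68  69  69  72  83 101 134 159 158 149]
 [ 67  69  69  69  71  69  68  70  68  67 163 212 213 213 210 208]
 [ 68  69  67  68  69  70  69  68  68  69 165 216 216 216 215 213]]
```

Request:
{"name": "carry_out", "arguments": {
  "plan": [
    {"tx": -0.07,"ty": 0.04,"tz": 0,"rx": 0,"ry": 0,"rz": 0.035},
    {"tx": -0.07,"ty": 0.04,"tz": 0,"rx": 0,"ry": 0,"rz": 0.035},
    {"tx": 0,"ty": 0,"tz": 0,"rx": 0,"ry": 0,"rz": 0},
    {"tx": 0,"ty": 0,"tz": 0,"rx": 0,"ry": 0,"rz": 0},
    {"tx": 0,"ty": 0,"tz": 0,"rx": 0,"ry": 0,"rz": 0}
  ]
}}

```text
time: 12.8
tool_pos: [539.0, -132.5, 105.7]
tcp_rot: [-3.141, -0.0, 0.979]
contact_force: [1.6, -0.6, -1.1]
grip_width: 9.9
finger_force: 30.0
```

```bash
cat >> h.py <<'E'
def reading2(w,im,p,lo=.22,hi=.44):
    r,a,wt,fit=needle(w,im,p);c,an,_=fit(16,43,lo,hi)
    q=(r>55)&(r<61)&(abs(a-.33)<.05)&(wt>15);A=a[q]@wt[q]/wt[q].sum();v=58*np.array([np.sin(A),np.cos(A)])-c
    print('needle line',an,'to check',np.arctan2(v[0],v[1]),'offset at r58 rad',(an-np.arctan2(v[0],v[1]))*np.hypot(*v)/58)
E
python3 - <<'E'
from h import *
P=ray(np.load('w7.npz'),400,199,62);w=np.load('w8.npz');reading2(w,cv2.imread('pics/w8.png'),proj(w,P))
st();w,im=shot('w9');reading2(w,im,proj(w,P))
E
```

```text
needle line 0.3033893279100952 to check 0.30978740708163494 offset at r58 rad -0.003106397005845891
12.8 [ 539.   -132.46  105.7 ] [-3.14 -0.    0.98] [-0.38  0.52  1.6   0.    1.02  0.21] [ 1.63 -0.58 -1.14] [-0.03 -0.43  0.02] 9.87877598081101 29.999195337295532
needle line 0.3024791105540153 to check 0.3087298231796916 offset at r58 rad -0.0030187153749047326
```

The needle didn't move on the back-off and is within about 0.005 rad. I'll withdraw straight up.

Request:
{"name": "carry_out", "arguments": {
  "plan": [
    {"tx": 0.2,"ty": 0,"tz": 1,"rx": 0,"ry": 0,"rz": 0},
    {"tx": 0,"ty": 0,"tz": 1.5,"rx": 0,"ry": 0,"rz": 0},
    {"tx": 0,"ty": 0,"tz": 1.5,"rx": 0,"ry": 0,"rz": 0},
    {"tx": 0,"ty": 0,"tz": 1.5,"rx": 0,"ry": 0,"rz": 0},
    {"tx": 0,"ty": 0,"tz": 2.5,"rx": 0,"ry": 0,"rz": 0},
    {"tx": 0,"ty": 0,"tz": 5,"rx": 0,"ry": 0,"rz": 0},
    {"tx": 0,"ty": 0,"tz": 7,"rx": 0,"ry": 0,"rz": 0},
    {"tx": 0,"ty": 0,"tz": 20,"rx": 0,"ry": 0,"rz": 0},
    {"tx": 0,"ty": 0,"tz": 25,"rx": 0,"ry": 0,"rz": 0},
    {"tx": 0,"ty": 0,"tz": 15,"rx": 0,"ry": 0,"rz": 0},
    {"tx": 0,"ty": 0,"tz": 0,"rx": 0,"ry": 0,"rz": 0},
    {"tx": 0,"ty": 0,"tz": 0,"rx": 0,"ry": 0,"rz": 0}
  ]
}}

```text
time: 14.05
tool_pos: [539.1, -132.5, 185.7]
tcp_rot: [3.141, 0.0, 0.98]
contact_force: [0.1, 0.3, -1.2]
grip_width: 10.1
finger_force: 30.0
```

Run:
```python
from h import *
P=ray(np.load('w7.npz'),400,199,62)
st();w,im=shot('w10');reading2(w,im,proj(w,P))
```

```text
14.05 [ 539.14 -132.49  185.73] [3.14 0.   0.98] [-0.38  0.43  1.5  -0.    1.21  0.21] [ 0.14  0.26 -1.18] [-0.07 -0.11 -0.06] 10.056785473803112 29.99963343143463
needle line 0.30941987834090817 to check 0.31841919014506315 offset at r58 rad -0.004377308956863736
```

Request:
{"name": "carry_out", "arguments": {
  "plan": [
    {"tx": -2,"ty": 38,"tz": 0,"rx": 0,"ry": 0,"rz": -0.08},
    {"tx": -2,"ty": 38,"tz": 0,"rx": 0,"ry": 0,"rz": -0.08},
    {"tx": -2,"ty": 38,"tz": 0,"rx": 0,"ry": 0,"rz": -0.08},
    {"tx": -2,"ty": 38,"tz": 0,"rx": 0,"ry": 0,"rz": -0.08},
    {"tx": -2,"ty": 38,"tz": 0,"rx": 0,"ry": 0,"rz": -0.08},
    {"tx": -2,"ty": 38,"tz": 0,"rx": 0,"ry": 0,"rz": -0.08},
    {"tx": -2,"ty": 38,"tz": 0,"rx": 0,"ry": 0,"rz": -0.08},
    {"tx": -2,"ty": 38,"tz": 0,"rx": 0,"ry": 0,"rz": -0.08},
    {"tx": -2,"ty": 38,"tz": 0,"rx": 0,"ry": 0,"rz": -0.08},
    {"tx": -1.4,"ty": 38,"tz": 0,"rx": 0,"ry": 0,"rz": -0.08},
    {"tx": 0,"ty": 2.8,"tz": 0,"rx": 0,"ry": 0,"rz": -0.028},
    {"tx": 0,"ty": 0,"tz": -20,"rx": 0,"ry": 0,"rz": 0}
  ]
}}

```text
time: 15.3
tool_pos: [520.4, 252.2, 166.4]
tcp_rot: [-3.141, -0.003, 0.154]
contact_force: [-0.1, -1.0, 0.5]
grip_width: 10.0
finger_force: 30.0
```

Request:
{"name": "carry_out", "arguments": {
  "plan": [
    {"tx": 0,"ty": 0,"tz": -20,"rx": 0,"ry": 0,"rz": 0},
    {"tx": 0,"ty": 0,"tz": -15,"rx": 0,"ry": 0,"rz": 0},
    {"tx": 0,"ty": 0,"tz": -8,"rx": 0,"ry": 0,"rz": 0},
    {"tx": 0,"ty": 0,"tz": 0,"rx": 0,"ry": 0,"rz": 0},
    {"tx": 0,"ty": 0,"tz": 0,"rx": 0,"ry": 0,"rz": 0},
    {"tx": 0,"ty": 0,"tz": 0,"rx": 0,"ry": 0,"rz": 0},
    {"tx": 0,"ty": 0,"tz": 0,"rx": 0,"ry": 0,"rz": 0}
  ]
}}

```text
time: 16.0
tool_pos: [520.3, 250.4, 123.5]
tcp_rot: [-3.141, -0.001, 0.152]
contact_force: [-0.1, 0.1, 0.2]
grip_width: 9.7
finger_force: 30.0
```

Request:
{"name": "carry_out", "arguments": {
  "plan": [
    {"tx": -0.5,"ty": 0,"tz": -4,"rx": 0,"ry": 0,"rz": 0},
    {"tx": 0,"ty": 0,"tz": -4,"rx": 0,"ry": 0,"rz": 0},
    {"tx": 0,"ty": 0,"tz": -3,"rx": 0,"ry": 0,"rz": 0},
    {"tx": 0,"ty": 0,"tz": -3,"rx": 0,"ry": 0,"rz": 0},
    {"tx": 0,"ty": 0,"tz": 0,"rx": 0,"ry": 0,"rz": 0},
    {"tx": 0,"ty": 0,"tz": 0,"rx": 0,"ry": 0,"rz": 0}
  ]
}}

```text
time: 16.6
tool_pos: [519.4, 250.3, 108.6]
tcp_rot: [3.141, 0.0, 0.152]
contact_force: [0.3, 0.2, -0.5]
grip_width: 9.6
finger_force: 30.0
```

Request:
{"name": "carry_out", "arguments": {
  "plan": [
    {"tx": 0,"ty": 0,"tz": -5,"rx": 0,"ry": 0,"rz": 0},
    {"tx": 0,"ty": 0,"tz": -5,"rx": 0,"ry": 0,"rz": 0},
    {"tx": 0,"ty": 0,"tz": 0,"rx": 0,"ry": 0,"rz": 0},
    {"tx": 0,"ty": 0,"tz": 0,"rx": 0,"ry": 0,"rz": 0}
  ]
}}

```text
time: 17.0
tool_pos: [519.3, 250.2, 98.5]
tcp_rot: [3.141, 0.001, 0.152]
contact_force: [0.1, 0.5, -0.9]
grip_width: 10.0
finger_force: 30.0
```

In the hole with no side force, so I'll lower it to just above the seat, then make contact.

Request:
{"name": "carry_out", "arguments": {
  "plan": [
    {"tx": 0,"ty": 0,"tz": -7,"rx": 0,"ry": 0,"rz": 0},
    {"tx": 0,"ty": 0,"tz": -7,"rx": 0,"ry": 0,"rz": 0},
    {"tx": 0,"ty": 0,"tz": -5,"rx": 0,"ry": 0,"rz": 0},
    {"tx": 0,"ty": 0,"tz": -1.5,"rx": 0,"ry": 0,"rz": 0},
    {"tx": 0,"ty": 0,"tz": 0,"rx": 0,"ry": 0,"rz": 0},
    {"tx": 0,"ty": 0,"tz": 0,"rx": 0,"ry": 0,"rz": 0}
  ]
}}

```text
time: 17.6
tool_pos: [519.5, 250.3, 78.3]
tcp_rot: [3.142, -0.0, 0.152]
contact_force: [0.5, 0.0, -0.5]
grip_width: 10.0
finger_force: 30.0
```

Request:
{"name": "carry_out", "arguments": {
  "plan": [
    {"tx": 0,"ty": 0,"tz": -0.5,"rx": 0,"ry": 0,"rz": 0},
    {"tx": 0,"ty": 0,"tz": -0.5,"rx": 0,"ry": 0,"rz": 0},
    {"tx": 0,"ty": 0,"tz": 0,"rx": 0,"ry": 0,"rz": 0},
    {"tx": 0,"ty": 0,"tz": 0,"rx": 0,"ry": 0,"rz": 0}
  ]
}}

```text
time: 18.0
tool_pos: [519.4, 250.3, 77.3]
tcp_rot: [3.141, -0.0, 0.152]
contact_force: [-0.6, -0.2, 0.1]
grip_width: 10.2
finger_force: 30.0
```

Request:
{"name": "carry_out", "arguments": {
  "plan": [
    {"tx": 0,"ty": 0,"tz": -0.3,"rx": 0,"ry": 0,"rz": 0},
    {"tx": 0,"ty": 0,"tz": 0,"rx": 0,"ry": 0,"rz": 0},
    {"tx": 0,"ty": 0,"tz": 0,"rx": 0,"ry": 0,"rz": 0}
  ]
}}

```text
time: 18.3
tool_pos: [519.5, 250.3, 77.2]
tcp_rot: [3.142, -0.0, 0.152]
contact_force: [-0.3, -0.2, 1.9]
grip_width: 9.5
finger_force: 30.0
```

Request:
{"name": "carry_out", "arguments": {
  "plan": [
    {"tx": 0,"ty": 0,"tz": 0,"rx": 0,"ry": 0,"rz": 0},
    {"tx": 0,"ty": 0,"tz": 0,"rx": 0,"ry": 0,"rz": 0},
    {"tx": 0,"ty": 0,"tz": 0,"rx": 0,"ry": 0,"rz": 0},
    {"tx": 0,"ty": 0,"tz": 0,"rx": 0,"ry": 0,"rz": 0}
  ],
  "gripper": 0.58
}}

```text
time: 18.7
tool_pos: [519.3, 250.2, 76.8]
tcp_rot: [3.141, 0.0, 0.152]
contact_force: [-0.0, -0.4, 0.2]
grip_width: 36.5
finger_force: 0.0
```

Request:
{"name": "carry_out", "arguments": {
  "plan": [
    {"tx": 0,"ty": 0,"tz": 10,"rx": 0,"ry": 0,"rz": 0},
    {"tx": 0,"ty": 0,"tz": 20,"rx": 0,"ry": 0,"rz": 0},
    {"tx": 0,"ty": 0,"tz": 30,"rx": 0,"ry": 0,"rz": 0},
    {"tx": 0,"ty": 0,"tz": 32,"rx": 0,"ry": 0,"rz": 0},
    {"tx": -35,"ty": -3,"tz": 0,"rx": 0,"ry": 0,"rz": 0},
    {"tx": -38,"ty": -3,"tz": 0,"rx": 0,"ry": 0,"rz": 0},
    {"tx": 0,"ty": 0,"tz": 0,"rx": 0,"ry": 0,"rz": 0},
    {"tx": 0,"ty": 0,"tz": 0,"rx": 0,"ry": 0,"rz": 0},
    {"tx": 0,"ty": 0,"tz": 0,"rx": 0,"ry": 0,"rz": 0}
  ]
}}

```text
time: 19.6
tool_pos: [447.6, 244.5, 169.6]
tcp_rot: [-3.141, -0.002, 0.152]
contact_force: [0.0, 0.0, -0.0]
grip_width: 38.3
finger_force: 0.0
```

Run:
```python
from h import *
st();w,im=shot('w11')
def face(w,im):
    g=cv2.cvtColor(im,cv2.COLOR_BGR2HSV);k=cv2.inRange(g,(0,0,185),(180,40,255));p=proj(w,(517,251,120)).astype(int);q=np.zeros_like(k);q[p[1]-40:p[1]+35,p[0]-50:p[0]+50]=k[p[1]-40:p[1]+35,p[0]-50:p[0]+50]
    c=max(cv2.findContours(q,0,2)[0],key=cv2.contourArea);x,y,a,b=cv2.boundingRect(c);print((x,y,a,b),ray(w,x+a/2,y+b/2,120))
face(np.load('w4.npz'),cv2.imread('pics/w4.png'));face(w,im)
# needle in top view: compare dial patch pixels
t=np.ascontiguousarray(bot.capture('top')[:,:,::-1]);cv2.imwrite('pics/t11.png',t)
print(t[163:190:2,452:480].max(2))
```

```text
19.6 [447.63 244.51 169.65] [-3.14 -0.    0.15] [ 0.35  0.37  1.65 -0.    1.12  1.77] [ 0.02  0.02 -0.03] [0.   0.02 0.02] 38.30770040968864 0.0
(314, 109, 24, 29) [518.19 253.83 120.  ]
(315, 115, 24, 28) [517.85 252.69 120.  ]
[[133 134 135 134 130 131 126 124 120 114 113 110 108 101 103 102 102 102
  102 100  94  81  76  75  76  62  61  56]
 [183 185 177 156 152 183 185 184 183 183 185 173 156 166 168 166 167 166
  170 169 152 106 127 164 156 135 132 135]
 [164 181 182 165 146 177 166 148 131 170 177 148 139 182 184 172 162 184
  186 163  87 117 175 184 183 182 181 181]
 [120 143 157 157 157 157 157 157 156 157 156 153 155 145 134 127 128 149
  135  72 121 178 183 181 182 182 181 181]
 [182 181 181 181 182 182 179 182 182 181 181 183 182 181 182 185 180 145
   87 120 152 154 145 154 182 183 170 166]
 [181 181 179 180 181 181 181 180 180 181 182 179 179 181 183 178 144  98
  151 185 184 174 150 137 146 138 134 166]
 [180 180 181 180 179 178 180 180 180 180 181 180 180 182 179 149 123 168
  183 182 181 181 183 179 162 150 165 172]
 [180 181 181 180 181 179 180 181 181 182 180 181 182 174 137 120 168 184
  182 183 181 180 179 182 180 180 170 154]
 [181 181 180 179 181 181 179 179 182 181 182 183 166 113 126 175 184 181
  180 180 180 180 180 181 180 181 182 179]
 [180 182 180 181 180 181 180 180 179 181 182 164 121 143 182 183 182 178
  178 179 180 180 180 178 181 181 182 181]
 [180 181 180 182 180 181 181 181 181 183 161 116 153 183 183 180 180 179
  180 180 181 181 180 179 182 181 180 181]
 [180 181 179 180 181 182 180 181 182 159 106 153 182 182 179 181 180 179
  180 180 181 180 179 181 180 181 181 180]
 [179 181 179 181 179 183 183 177 145 109 154 182 181 180 180 180 178 179
  180 181 181 181 181 180 180 180 179 180]
 [180 180 180 181 182 184 179 150 119 164 183 182 181 181 181 180 179 181
  180 180 181 181 180 180 180 181 180 181]]
```

```bash
python3 -c "
from plant import bot
print(bot.close_job())"
```

```text
the job is handed in; nothing more can be done
None
```

The job is handed in, with no verdict returned: the needle stands on the check mark to within about 0.01 rad by camera, the tuning tool is back in its hole, and the screwdriver was not touched.

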